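# Tap the soap cage home in the caddy with a comb

### The arm

A 6-joint arm with a two-finger parallel gripper is mounted at the origin on the work surface. World frame = base frame: x ahead of the robot, y to its left, z up, the work surface at z = 0. Lengths are in m, angles in rad, forces in N, time in s.
With the tool pointing down it reaches from about 0.425 to 1.125 m from the base axis. Payload 14.9 kg.
Tool frame: the origin (TCP) lies at the very end of the fingers, on their centre line; the grasp point (between the pads) lies 19 mm behind it; z points along the fingers, x is the direction in which the jaws open and shut, and the axes are right-handed (so a half turn about z gives the same grasp; the last joint's range is limited). The gripper opens to 91 mm and grips with 3 to 60 N. Pads are 32 mm wide; open, the fingers measure 118 mm over their backs; the gripper's body (76 mm by 178 mm) begins 60 mm behind the grasp point.
Start: joints at [1.187, 0.379, 1.734, -0, 1.028, -0.033], TCP at [0.241, 0.657, 0.214] pointing down, gripper open.
Joint ranges: [-2.77, 2.77], [-0.74, 2.19], [0, 2.66], [-1.06, 4.2], [0.31, 2.87], [-3.08, 3.08]. Speed limits (rad/s): [1.89, 1.89, 2.39, 3.14, 3.14, 3.14].

### API

Orientations are given as [roll, pitch, yaw] about the fixed x, y, z axes, in that order (R = Rz(yaw) Ry(pitch) Rx(roll)).
In Python, from workcell import arm, optics gives the robot as it stands.
- The arm moves only by the tool arm_command, never from a script. Its argument "series" is a list of rows, each an object with "gripper": the opening, from 0 (shut) to 1 (fully open); "offset": the shift along the world's x, y, z in cm, a list of three; "angular": the turn, a rotation vector about the world's x, y, z in rad, a list of three. A call has 1 to 10 rows; each row is the pose to reach, as a shift and turn from the pose commanded when the call began; what a row does not reach only later rows make up. A row lasts 1/8 s, in which the tool goes at most 62.5 mm and 10.7 degrees, less where a joint would pass 70% of its speed; a pose out of reach is approached as far as the arm can. A call with a gripper value outside its range is refused whole. The fingers move at their own pace and stop on an object; the grip force is fixed at half the most. Time passes only in rows, so rows that repeat a pose let the fingers close. It gives the time, the measured TCP pose, the force and the opening at its end, in the units of the state.
- arm.sense(): the state, without advancing time (a new reading comes with each control period).
- optics.grab_frame(name): name is "side" or "top" or "wrist"; returns a dict with "image" (480x640x3 uint8, blue, green, red), "mtx" (3x3 intrinsics, pixels), "R" (3x3) and "t" (3): a world point X has camera coordinates R X + t. Camera axes: x right, y down, z forward; pixel columns grow to the right and rows downward; lengths in m; the calibration is good to about 2 mm. The wrist camera is an equidistant fisheye: a pixel r from the principal point sees the ray r / f radians off the axis. A picture is of the moment at which its call begins. There is no depth.
- arm.close_job(): hands the job in, once; it reports no verdict.
The state is a dict: "time_s": time; "q": joint angles; "joint_velocities": joint speeds; "joint_efforts": joint torques, N m; "ee_pos": TCP position; "tcp_rot": TCP orientation; "ft_force": force on the tool from outside, world axes, zero at the start; "torque": the same for the moment, N m; "gripper_width": finger opening in m.
Only numpy, scipy, OpenCV 4.12 (cv2) and the standard library are available. Lean on these libraries where they do the work, as an engineer would, in place of code of your own. Each camera call takes 0.05 s, during which the arm holds its last target. There are 200 camera calls.

### The job

Pick up the black comb and, with the end of its handle, nudge the steel soap cage gently into its bay in the rattan-look caddy in small taps of about a centimetre, drawing the comb back off the cage after each one, until the cage sits firmly against the springy tab hidden under the flap without ramming it. Then lay the comb flat on the counter clear of the caddy; touch the cage only with the comb, leave the flap shut, and leave the dropper bottle and the ceramic box where they stand.

Things in the scene. Friction and masses are not known exactly. Their poses are not given: they have to be found in the camera images.
- caddy: Tan rattan-look plastic caddy fixed to the counter, 250 mm long (x), 190 mm wide (y), 76 mm high with flap. Its x points into the bay, the way the cage must be pushed; z up. Origin on the counter under the bay's centre line. At y = 45 to 145 mm a side compartment holds two toiletry bottles up to 93 mm high, not part of the job.
- bay_mouth (a point): Middle of the bay's open mouth, on its floor: caddy x = -90 mm, 6 mm above the counter; axes as the caddy's. The bay is 74 mm wide between 8 mm walls 68 mm high, from the mouth to caddy x = 120 mm; its floor runs out as a low lip to x = -130 mm. A cross-bar spans the bay at x = -45 mm, underside 52 mm above the counter.
- flap (a joint): Flat hinged flap of the caddy that lies shut over the rear of bay and compartment (caddy x = -46 to 120 mm, top 76 mm above the counter), hinged at the far end. 0 = shut, grows as it is lifted (rad).
- backstop: Bracket of the unseen stop, under the flap; origin at its foot, caddy x = 109 mm. It carries a springy plastic tab facing the mouth, adjusted anywhere: tab face at caddy x = 35 to 65 mm. The tab gives 1 mm per 0.8 N, well damped, 8 mm at most, then rigid; over 14 N harms it. 2 to 6 N on the tab, beyond what sliding the cage takes, seats the cage; friction then keeps it pressed there.
- cage_mid (a point): Centre of the soap cage, half-way up: stainless wire box, 100 mm long (x, into the bay), 66 wide, 36 high, 0.25 to 0.5 kg with its soap bar, flat steel plates at both ends. It stands on the bay's floor, top 42 mm above the counter, its near end 15 to 35 mm out of the mouth, 40 to 90 mm short of the stop. Sliding it takes about 1 to 4 N.
- comb_grip (a point): Place to hold the black plastic wide comb lying flat on the counter: on its straight bar handle, 26 mm wide (y), 14 mm thick, half-way up (7 mm above the counter). The blunt butt end of the handle is 85 mm away along -x, the other end 80 mm along +x. Seven 30 mm teeth stick out to +y, 23 to 78 mm along +x. z up as it lies. 60 g.
- bottle_mid (a point): Bystander: small amber glass dropper bottle, 36 mm across and 90 mm high, loose, upright; point on its axis 40 mm above the counter.
- ceramic_box_mid (a point): Bystander: small terracotta-orange glazed ceramic box with lid and knob, 74 x 59 x 58 mm, loose; point on its axis 25 mm above the counter.

How it is judged:
By the outcome, as a careful person would: the job done as asked, in the order asked, and still so for the second after the job is handed in, with the robot touching nothing.
It also fails if it takes over 72 s, if anything falls off the work surface, if the arm or the gripper's body presses on something with over 40 N, if the wrist force passes 120 N, or if a joint passes its speed limit or range.

## Working session

There is one attempt and no reset: what is moved stays moved. The work goes in short steps, Python scripts to look and compute and a tool call to move; the robot and the scene stay as the last step left them, time stands still between calls to the robot, and variables do not carry over. Pictures are saved under pics/ and viewed, about 8 in all and at most 12, crops included, and the job is handed in when it is done.

Besides the shell and the picture viewer there is one more tool, called after "Request:" in YAML: its name, and indented under it one key for each argument. arm_command: Moves the arm, as the interface text tells. Its arguments: {"type":"object","properties":{"series":{"type":"array","items":{"type":"object","properties":{"gripper":{"type":"number"},"offset":{"type":"array","items":{"type":"number"}},"angular":{"type":"array","items":{"type":"number"}}}}}},"required":["series"]}

```bash
mkdir -p pics
python3 - <<'E'
from workcell import arm, optics
import cv2
for n in ("side","top"):
    f=optics.grab_frame(n); cv2.imwrite(f"pics/{n}0.png",f["image"])
    print(n,f["mtx"].tolist(),f["R"].round(4).tolist(),f["t"].round(4).tolist())
s=arm.sense(); print(s)
E
```

```text
side [[481.69428598562655, 0.0, 320.8012669901076], [0.0, 481.69428598562655, 242.96157662952047], [0.0, 0.0, 1.0]] [[0.9771, -0.2124, -0.0092], [-0.1135, -0.4844, -0.8675], [0.1798, 0.8487, -0.4974]] [-0.5772, 0.1482, 0.8804]
top [[466.2525509857858, 0.0, 317.3688056209628], [0.0, 466.2525509857858, 241.52354972980564], [0.0, 0.0, 1.0]] [[-0.023, -0.9995, -0.0227], [-0.9903, 0.0258, -0.1364], [0.1369, 0.0193, -0.9904]] [0.0463, 0.5813, 0.8432]
{'time_s': 0.1, 'q': array([ 1.18668903e+00,  3.79367295e-01,  1.73471945e+00,  8.50095210e-06,
        1.02844478e+00, -3.33006213e-02]), 'joint_velocities': array([-0.0007652 , -0.0023563 , -0.00273099, -0.00098218,  0.00212116,
        0.00055368]), 'joint_efforts': array([ 9.11117186e-04, -7.65041399e+01, -4.35295022e+01,  6.51699817e-02,
        3.98390007e-02, -8.48678269e-05]), 'ee_pos': array([0.24043489, 0.65704931, 0.21334747]), 'tcp_rot': array([-3.14155412e+00,  9.38109469e-04,  1.21998528e+00]), 'ft_force': array([-0.65155605,  0.17224804,  0.47745258]), 'torque': array([-0.01585979,  0.07068973, -0.04615869]), 'gripper_width': 0.09118975961882671}
```

View pics/top0.png

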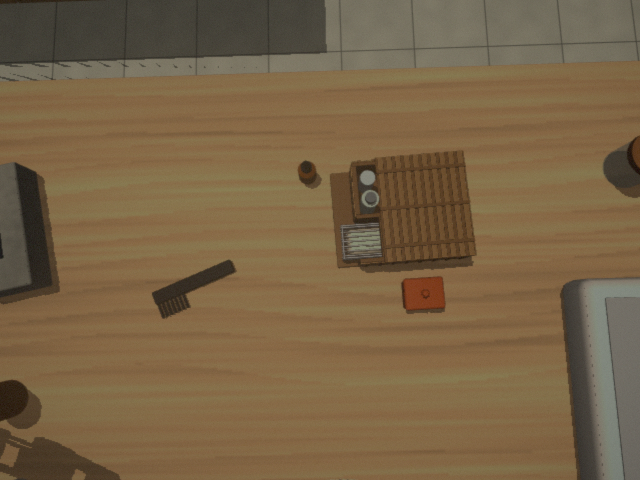

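View pics/side0.png

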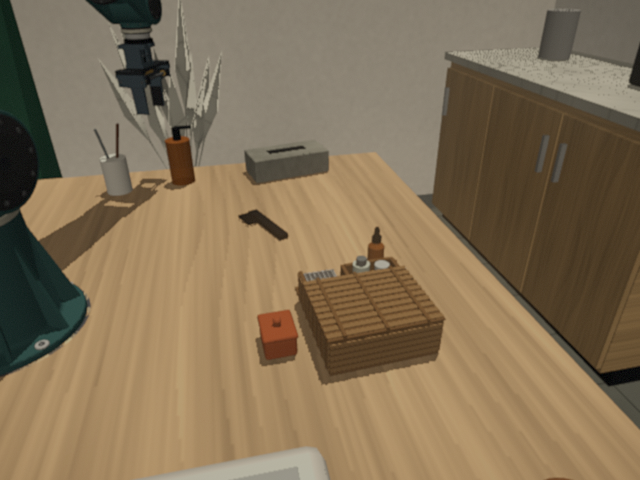

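Top view: the comb runs from its butt at (233,266) to its other end at (155,299). The cage is at (361,241), in the bay mouth, which faces image-left (+y world). The bottle is at (307,172) and the box at (425,294). I'll zoom in for precise measurement.

```bash
cat > h.py <<'E'
import numpy as np, cv2
from workcell import arm, optics
def unproj(f,uv,z):
    d=f["R"].T@np.linalg.inv(f["mtx"])@np.array([uv[0],uv[1],1.]); c=-f["R"].T@f["t"]
    return c+d*(z-c[2])/d[2]
def proj(f,X):
    p=f["mtx"]@(f["R"]@np.asarray(X)+f["t"]); return p[:2]/p[2]
E
python3 - <<'E'
from h import *
im=cv2.imread("pics/top0.png")
a=cv2.resize(im[140:280,325:485],None,fx=5,fy=5,interpolation=cv2.INTER_CUBIC)[:600]
b=cv2.resize(im[140:280,325:485],(800,600),interpolation=cv2.INTER_CUBIC)
b=cv2.resize(im[145:277,325:480],(800,400*132*2//155),interpolation=cv2.INTER_CUBIC)
b=cv2.resize(im[150:270,325:485],(800,600),interpolation=cv2.INTER_CUBIC)
cv2.imwrite("pics/zc.png",b)
f=optics.grab_frame("top")
# comb by darkness
g=im[250:325,145:245].max(2)
m=(g<75).astype(np.uint8); n,l,st,_=cv2.connectedComponentsWithStats(m); k=1+st[1:,4].argmax()
ys,xs=np.where(l==k); P=np.array([unproj(f,(x+145,y+250),.014)[:2] for x,y in zip(xs,ys)])
print(st[k])
for p,z in (((233.5,263),.014),((236,270),.014),((153,294),.014),((307,164),.09),((307,172),.04),((425,294),.05)): print(p,unproj(f,p,z).round(4))
E
```

```text
[   7   10   83   58 1523]
(233.5, 263) [0.5479 0.1969 0.014 ]
(236, 270) [0.5341 0.192  0.014 ]
(153, 294) [0.4916 0.3534 0.014 ]
(307, 164) [0.7191 0.0468 0.09  ]
(307, 172) [0.7187 0.049  0.04  ]
(425, 294) [ 0.4785 -0.1635  0.05  ]
```

View pics/zc.png

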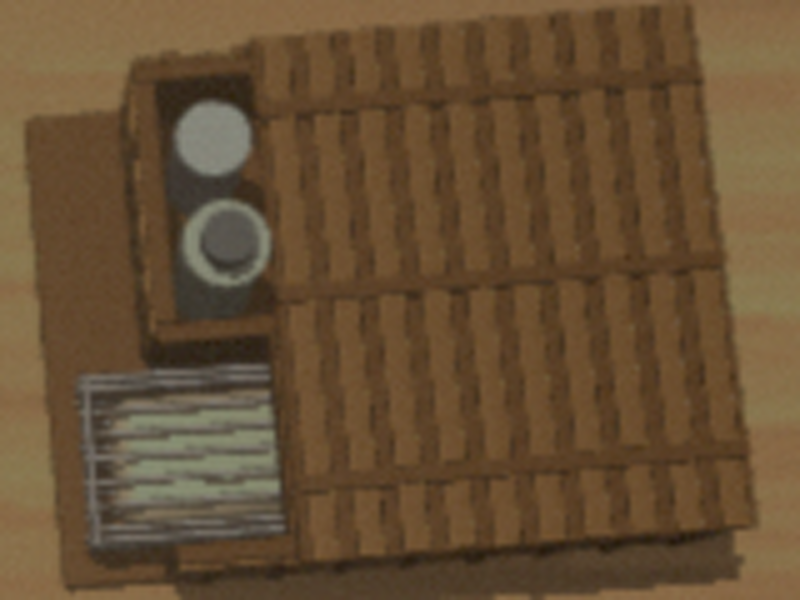

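The crop (5×, offset 325,150) shows the flap corners at (255,38), (690,3), (752,525), (300,560). The lip's near edge runs (25,118)–(65,588), and the cage's near top edge (80,378)–(96,546).

Run:
```python
from h import *
from scipy.optimize import least_squares
f=optics.grab_frame("top")
Z=lambda p:(p[0]/5+325-.4,p[1]/5+150-.4)
obs=[((255,38),(-.046,.145,.076)),((690,3),(.12,.145,.076)),((752,525),(.12,-.045,.076)),((300,560),(-.046,-.045,.076)),((25,118),(-.13,.145,.006)),((65,588),(-.13,-.045,.006))]
def T(p,c): 
    cs,sn=np.cos(p[2]),np.sin(p[2]); return np.array([p[0]+cs*c[0]-sn*c[1],p[1]+sn*c[0]+cs*c[1],c[2]])
r=least_squares(lambda p:np.concatenate([proj(f,T(p,c))-Z(o) for o,c in obs]),[.6,-.1,-1.5])
p=r.x; print("caddy",p.round(4),"yaw deg",np.degrees(p[2]).round(2)); print(r.fun.reshape(-1,2).round(1).tolist())
def inv(w): 
    d=w[:2]-p[:2]; cs,sn=np.cos(p[2]),np.sin(p[2]); return np.round([cs*d[0]+sn*d[1],-sn*d[0]+cs*d[1]],4)
for o in ((80,378),(96,546)): 
    w=unproj(f,Z(o),.042); print("cage near",w.round(4),inv(w))
for c in [(-.22,0,.024),(-.12,0,.024)]: print(c,T(p,c).round(4))
print("mouth side wall compart front",inv(unproj(f,Z((130,62)),.068)),inv(unproj(f,Z((155,340)),.068)))
for n,w in (("box",unproj(f,(425,294),.05)),("bottle",unproj(f,(307,170),.06))): print(n,inv(w))
# comb: axis
a=(unproj(f,(233,262.5),.014)+unproj(f,(236,269.5),.014))/2; 
e=unproj(f,(152.5,294),.014); b2=unproj(f,(231,262),.014)
d=(e-b2)[:2]; d/=np.linalg.norm(d); print("comb butt",a,"dir",d,"yaw",np.degrees(np.arctan2(d[1],d[0])),"grip",a[:2]+.085*d)
```

```text
caddy [ 0.5873 -0.1317 -1.5187] yaw deg -87.02
[[-1.2, 1.6], [1.2, 1.5], [1.3, -1.4], [-0.5, -1.3], [-0.3, -0.2], [-0.7, -0.1]]
cage near [ 0.6121 -0.0128  0.042 ] [-0.1175  0.031 ]
cage near [ 0.5479 -0.0169  0.042 ] [-0.1167 -0.0333]
(-0.22, 0, 0.024) [0.5758 0.088  0.024 ]
(-0.12, 0, 0.024) [ 0.581  -0.0119  0.024 ]
mouth side wall compart front [-0.09    0.1449] [-0.0898  0.0385]
box [ 0.0261 -0.1103]
bottle [-0.1729  0.1386]
comb butt [0.54201299 0.19493396 0.014     ] dir [-0.35747521  0.93392263] yaw 110.94522049661394 grip [0.5116276  0.27431738]
```

Request:
arm_command:
  series:
    - {"offset": [27, -37.9, -5], "angular": [0, 0, -0.855], "gripper": 0.7}
    - {"offset": [27, -37.9, -5], "angular": [0, 0, -0.855], "gripper": 0.7}
    - {"offset": [27, -37.9, -5], "angular": [0, 0, -0.855], "gripper": 0.7}
    - {"offset": [27, -37.9, -5], "angular": [0, 0, -0.855], "gripper": 0.7}
    - {"offset": [27, -37.9, -5], "angular": [0, 0, -0.855], "gripper": 0.7}
    - {"offset": [27, -37.9, -5], "angular": [0, 0, -0.855], "gripper": 0.7}
    - {"offset": [27, -37.9, -5], "angular": [0, 0, -0.855], "gripper": 0.7}
    - {"offset": [27, -37.9, -11], "angular": [0, 0, -0.855], "gripper": 0.7}
    - {"offset": [27, -37.9, -11], "angular": [0, 0, -0.855], "gripper": 0.7}
    - {"offset": [27, -37.9, -11], "angular": [0, 0, -0.855], "gripper": 0.7}

```text
time_s: 1.45
ee_pos: [0.5104, 0.2788, 0.1042]
tcp_rot: [-3.142, 0.001, 0.365]
ft_force: [-0.4, -0.3, 0.2]
gripper_width: 0.0636
```

Run:
```python
from h import *
f=optics.grab_frame("wrist"); cv2.imwrite("pics/w1.png",f["image"]); s=arm.sense(); print(s["time_s"],s["ee_pos"],s["tcp_rot"],s["ft_force"]); print(f["mtx"],f["R"],f["t"])
```

```text
1.5 [0.51076588 0.27940168 0.10509477] [-3.14138275e+00 -9.77848001e-04  3.65588417e-01] [ 0.12154927 -0.17210905 -0.63715488]
[[371.64829954   0.         314.13474351]
 [  0.         371.64829954 240.67998893]
 [  0.           0.           1.        ]] [[ 9.34262278e-01  3.56585647e-01 -8.19251749e-04]
 [ 3.45094195e-01 -9.03571069e-01  2.53908092e-01]
 [ 8.97997293e-02 -2.37499472e-01 -9.67228003e-01]] [-0.57564315  0.07539906  0.30473854]
```

View pics/w1.png

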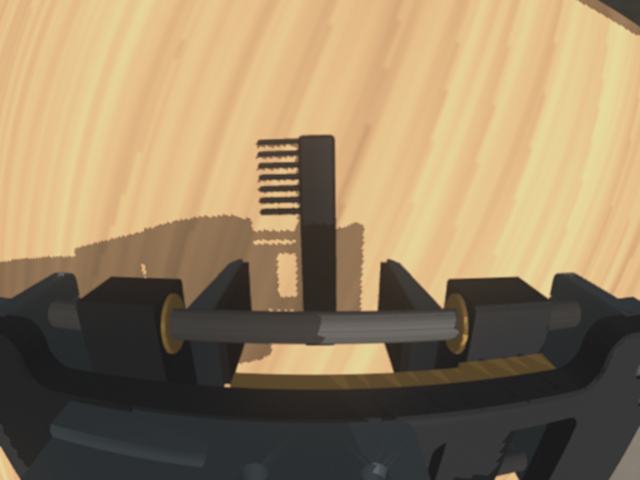

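Wrist view: the comb's far end is at row 136 (columns 300–334) and the handle edges at row 290 are about 303 and 336, so it lies centred and nearly parallel between the fingers.

```bash
cat >> h.py <<'E'
def unfish(f,uv,z):
    K=f["mtx"]; v=np.array([(uv[0]-K[0,2])/K[0,0],(uv[1]-K[1,2])/K[1,1]]); r=np.linalg.norm(v)
    d=f["R"].T@np.r_[v/r*np.sin(r),np.cos(r)]; c=-f["R"].T@f["t"]; return c+d*(z-c[2])/d[2]
E
python3 - <<'E'
from h import *
f=optics.grab_frame("wrist")
g=f["image"].max(2); 
for r in (145,160,180,200,225,250,280,300):
    row=g[r,285:350].astype(int); d=np.where(row<70)[0]; print(r,d.min()+285,d.max()+285, end="; ")
a,b=[unfish(f,u,.014) for u in ((300,136),(334,136))]; c,d=[unfish(f,u,.014) for u in ((302.5,290),(335.5,290))]
far=(a+b)/2; near=(c+d)/2; x=(far-near)[:2]; x/=np.linalg.norm(x); print("\nfar",far,"yaw",np.degrees(np.arctan2(x[1],x[0])),"widths",np.linalg.norm(a-b),np.linalg.norm(c-d))
t=arm.sense()["ee_pos"][:2]-far[:2]; print("TCP from far end along, across", t@-x, t@np.array([-x[1],x[0]]))
E
```

```text
145 299 331; 160 299 332; 180 299 332; 200 285 332; 225 300 332; 250 301 333; 280 302 334; 300 303 334; 
far [0.48413671 0.35321983 0.014     ] yaw 111.78807639627605 widths 0.023676021091078425 0.0250913836286743
TCP from far end along, across 0.07823432149327136 0.0024538191543098716
```

Request:
arm_command:
  series:
    - {"offset": [0, 0, -5], "gripper": 0.7}
    - {"offset": [0, 0, -9], "gripper": 0.7}
    - {"offset": [0, 0, -10.0], "gripper": 0.7}
    - {"offset": [0, 0, -10.0], "gripper": 0.7}
    - {"offset": [0, 0, -10.0], "gripper": 0.0}
    - {"offset": [0, 0, -10.0], "gripper": 0.0}
    - {"offset": [0, 0, -10.0], "gripper": 0.0}
    - {"offset": [0, 0, -10.0], "gripper": 0.0}
    - {"offset": [0, 0, -10.0], "gripper": 0.0}
    - {"offset": [0, 0, -10.0], "gripper": 0.0}

```text
invalid input at $.series[0]: expected keys gripper, offset, angular
```

Request:
arm_command:
  series:
    - {"offset": [0, 0, -5], "angular": [0, 0, 0], "gripper": 0.7}
    - {"offset": [0, 0, -9], "angular": [0, 0, 0], "gripper": 0.7}
    - {"offset": [0, 0, -10.0], "angular": [0, 0, 0], "gripper": 0.7}
    - {"offset": [0, 0, -10.0], "angular": [0, 0, 0], "gripper": 0.7}
    - {"offset": [0, 0, -10.0], "angular": [0, 0, 0], "gripper": 0.0}
    - {"offset": [0, 0, -10.0], "angular": [0, 0, 0], "gripper": 0.0}
    - {"offset": [0, 0, -10.0], "angular": [0, 0, 0], "gripper": 0.0}
    - {"offset": [0, 0, -10.0], "angular": [0, 0, 0], "gripper": 0.0}
    - {"offset": [0, 0, -10.0], "angular": [0, 0, 0], "gripper": 0.0}
    - {"offset": [0, 0, -10.0], "angular": [0, 0, 0], "gripper": 0.0}

```text
time_s: 2.8
ee_pos: [0.5108, 0.2785, 0.0042]
tcp_rot: [-3.142, -0.0, 0.365]
ft_force: [-1.4, 0.1, 6.2]
gripper_width: 0.0257
```

Request:
arm_command:
  series:
    - {"offset": [0, 0, 3], "angular": [0, 0, 0], "gripper": 0.0}
    - {"offset": [0, 0, 5], "angular": [0, 0, 0], "gripper": 0.0}
    - {"offset": [3, -8, 5], "angular": [0, 0, -0.16], "gripper": 0.0}
    - {"offset": [6.4, -13, 5], "angular": [0, 0, -0.313], "gripper": 0.0}
    - {"offset": [6.4, -17.6, 4], "angular": [0, 0, -0.313], "gripper": 0.0}
    - {"offset": [6.4, -17.6, 1.8], "angular": [0, 0, -0.313], "gripper": 0.0}
    - {"offset": [6.4, -17.6, 1.8], "angular": [0, 0, -0.313], "gripper": 0.0}
    - {"offset": [6.4, -17.6, 1.8], "angular": [0, 0, -0.313], "gripper": 0.0}

```text
time_s: 3.8
ee_pos: [0.5747, 0.103, 0.0226]
tcp_rot: [-3.142, -0.0, 0.053]
ft_force: [0.1, 0.1, 0.1]
gripper_width: 0.0255
```

Run:
```python
from h import *
s=arm.sense(); print(s["time_s"],s["ee_pos"],s["tcp_rot"],s["ft_force"],s["gripper_width"])
a=optics.grab_frame("top")["image"]; b=optics.grab_frame("side")["image"]
A=cv2.resize(a[190:290,240:400],None,fx=5,fy=5,interpolation=cv2.INTER_CUBIC)[:420]
cv2.imwrite("pics/t2.png",a);cv2.imwrite("pics/s2.png",b)
B=cv2.resize(b[190:330,220:420],None,fx=4,fy=4,interpolation=cv2.INTER_CUBIC)
cv2.imwrite("pics/v2.png",cv2.resize(np.vstack([cv2.resize(a[180:285,230:400],(640,395),interpolation=cv2.INTER_CUBIC)[:300],cv2.resize(b[190:290,220:420],(640,300),interpolation=cv2.INTER_CUBIC)]),(640,600)))
```

```text
3.8 [0.57469543 0.10297922 0.0225567 ] [-3.14155084e+00 -3.14848970e-04  5.27519231e-02] [0.06417387 0.07042461 0.12196793] 0.02552824184853375
```

View pics/v2.png

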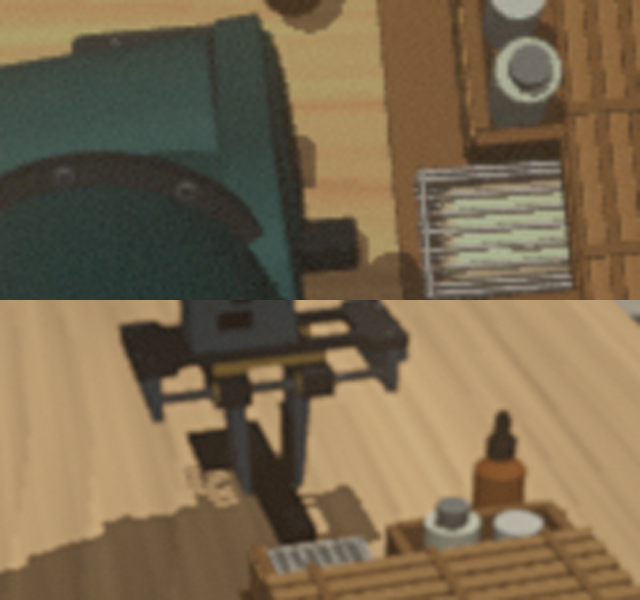

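The comb is held level. Its butt is at crop (356,245) and the cage's near edge at (418,170)–(428,296). The bottle and flap are undisturbed.

Run:
```python
from h import *
f=optics.grab_frame("top"); k=640/170
p=np.array([.5873,-.1317,-1.5187])
def inv(w): 
    d=w[:2]-p[:2]; cs,sn=np.cos(p[2]),np.sin(p[2]); return np.round([cs*d[0]+sn*d[1],-sn*d[0]+cs*d[1]],4)
for n,u,z in (("butt top",(356,220),.032),("butt bot",(356,270),.032),("cage",(418,170),.042),("cage",(428,296),.042)):
    print(n,inv(unproj(f,(230+u[0]/k-.4,180+u[1]/k-.4),z)))
s=arm.sense(); print("tcp",inv(s["ee_pos"]))
```

```text
butt top [-0.1504  0.0103]
butt bot [-0.1524 -0.0152]
cage [-0.1173  0.0318]
cage [-0.1176 -0.0322]
tcp [-2.352e-01 -1.000e-04]
```

Request:
arm_command:
  series:
    - {"offset": [0.15, -1.5, 0], "angular": [0, 0, 0], "gripper": 0.0}
    - {"offset": [0.25, -2.8, 0], "angular": [0, 0, 0], "gripper": 0.0}
    - {"offset": [0.26, -3.2, 0], "angular": [0, 0, 0], "gripper": 0.0}
    - {"offset": [0.28, -3.5, 0], "angular": [0, 0, 0], "gripper": 0.0}
    - {"offset": [0.29, -3.7, 0], "angular": [0, 0, 0], "gripper": 0.0}
    - {"offset": [0.3, -3.9, 0], "angular": [0, 0, 0], "gripper": 0.0}

```text
time_s: 4.7
ee_pos: [0.5776, 0.0635, 0.0219]
tcp_rot: [-3.142, -0.0, 0.052]
ft_force: [0.1, 3.0, 0.3]
gripper_width: 0.0256
```

Request:
arm_command:
  series:
    - {"offset": [0.01, -0.2, 0], "angular": [0, 0, 0], "gripper": 0.0}
    - {"offset": [0.02, -0.4, 0], "angular": [0, 0, 0], "gripper": 0.0}

```text
time_s: 4.95
ee_pos: [0.5778, 0.0594, 0.022]
tcp_rot: [-3.142, -0.0, 0.052]
ft_force: [0.2, 3.2, 0.2]
gripper_width: 0.0257
```

Request:
arm_command:
  series:
    - {"offset": [-0.05, 0.9, 0], "angular": [0, 0, 0], "gripper": 0.0}
    - {"offset": [-0.05, 0.9, 0], "angular": [0, 0, 0], "gripper": 0.0}
    - {"offset": [-0.02, 0.4, 0], "angular": [0, 0, 0], "gripper": 0.0}
    - {"offset": [0, 0.05, 0], "angular": [0, 0, 0], "gripper": 0.0}
    - {"offset": [0.01, -0.2, 0], "angular": [0, 0, 0], "gripper": 0.0}
    - {"offset": [0.02, -0.45, 0], "angular": [0, 0, 0], "gripper": 0.0}
    - {"offset": [0.04, -0.7, 0], "angular": [0, 0, 0], "gripper": 0.0}
    - {"offset": [0.05, -0.95, 0], "angular": [0, 0, 0], "gripper": 0.0}

```text
time_s: 5.95
ee_pos: [0.5782, 0.0497, 0.0219]
tcp_rot: [-3.142, 0.0, 0.052]
ft_force: [-0.1, 3.3, 0.6]
gripper_width: 0.0256
```

Request:
arm_command:
  series:
    - {"offset": [-0.05, 0.9, 0], "angular": [0, 0, 0], "gripper": 0.0}
    - {"offset": [-0.05, 0.9, 0], "angular": [0, 0, 0], "gripper": 0.0}
    - {"offset": [-0.02, 0.4, 0], "angular": [0, 0, 0], "gripper": 0.0}
    - {"offset": [0, 0.05, 0], "angular": [0, 0, 0], "gripper": 0.0}
    - {"offset": [0.01, -0.2, 0], "angular": [0, 0, 0], "gripper": 0.0}
    - {"offset": [0.02, -0.45, 0], "angular": [0, 0, 0], "gripper": 0.0}
    - {"offset": [0.04, -0.7, 0], "angular": [0, 0, 0], "gripper": 0.0}
    - {"offset": [0.05, -0.95, 0], "angular": [0, 0, 0], "gripper": 0.0}

```text
time_s: 6.95
ee_pos: [0.5788, 0.0402, 0.0219]
tcp_rot: [-3.142, 0.0, 0.052]
ft_force: [0.0, 2.8, -1.3]
gripper_width: 0.0258
```

Run:
```python
from h import *
a=optics.grab_frame("top")["image"]; b=optics.grab_frame("side")["image"]
s=arm.sense(); print(s["time_s"],s["ee_pos"],s["ft_force"])
cv2.imwrite("pics/v3.png",np.vstack([cv2.resize(a[200:285,290:426],(640,400),interpolation=cv2.INTER_CUBIC)[:360],cv2.resize(b[220:295,260:420],(640,300),interpolation=cv2.INTER_CUBIC)[:240]]))
```

```text
7.05 [0.57878966 0.04006252 0.02192078] [ 0.34164839 -0.09890561 -1.0670925 ]
```

View pics/v3.png

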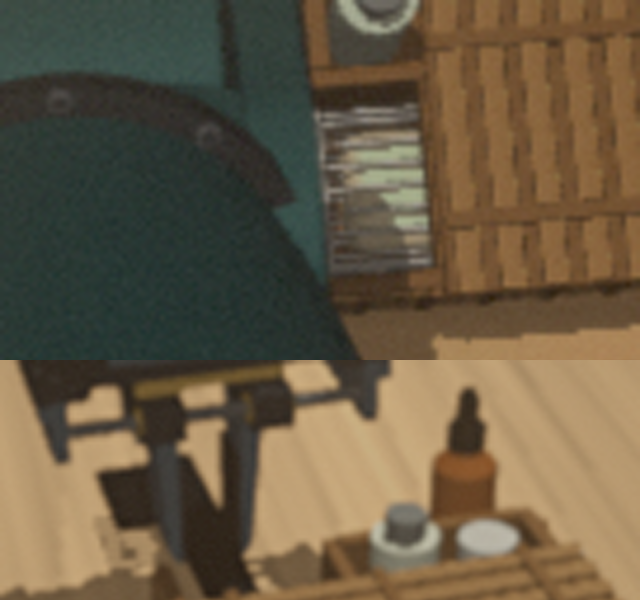

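Cage near edge now at crop (318,112)–(331,272), straight in the bay; it has gone about 29 mm at about 3 N. Next tap.

Request:
arm_command:
  series:
    - {"offset": [-0.05, 0.9, 0], "angular": [0, 0, 0], "gripper": 0.0}
    - {"offset": [-0.05, 0.9, 0], "angular": [0, 0, 0], "gripper": 0.0}
    - {"offset": [-0.02, 0.4, 0], "angular": [0, 0, 0], "gripper": 0.0}
    - {"offset": [0, 0.05, 0], "angular": [0, 0, 0], "gripper": 0.0}
    - {"offset": [0.01, -0.2, 0], "angular": [0, 0, 0], "gripper": 0.0}
    - {"offset": [0.02, -0.45, 0], "angular": [0, 0, 0], "gripper": 0.0}
    - {"offset": [0.04, -0.7, 0], "angular": [0, 0, 0], "gripper": 0.0}
    - {"offset": [0.05, -0.9, 0], "angular": [0, 0, 0], "gripper": 0.0}

```text
time_s: 8.05
ee_pos: [0.5793, 0.0313, 0.0219]
tcp_rot: [-3.142, 0.0, 0.052]
ft_force: [-0.3, 3.5, -0.1]
gripper_width: 0.0257
```

Request:
arm_command:
  series:
    - {"offset": [-0.05, 0.9, 0], "angular": [0, 0, 0], "gripper": 0.0}
    - {"offset": [-0.05, 0.9, 0], "angular": [0, 0, 0], "gripper": 0.0}
    - {"offset": [-0.02, 0.4, 0], "angular": [0, 0, 0], "gripper": 0.0}
    - {"offset": [0, 0.05, 0], "angular": [0, 0, 0], "gripper": 0.0}
    - {"offset": [0.01, -0.15, 0], "angular": [0, 0, 0], "gripper": 0.0}
    - {"offset": [0.02, -0.3, 0], "angular": [0, 0, 0], "gripper": 0.0}
    - {"offset": [0.02, -0.45, 0], "angular": [0, 0, 0], "gripper": 0.0}

```text
time_s: 8.93
ee_pos: [0.5795, 0.0268, 0.0219]
tcp_rot: [-3.142, 0.0, 0.052]
ft_force: [-0.7, 2.4, 0.1]
gripper_width: 0.0257
```

Request:
arm_command:
  series:
    - {"offset": [0.01, -0.15, 0], "angular": [0, 0, 0], "gripper": 0.0}
    - {"offset": [0.02, -0.3, 0], "angular": [0, 0, 0], "gripper": 0.0}

```text
time_s: 9.18
ee_pos: [0.5796, 0.0238, 0.0219]
tcp_rot: [-3.142, 0.0, 0.052]
ft_force: [-0.2, 2.2, -0.3]
gripper_width: 0.0258
```

Request:
arm_command:
  series:
    - {"offset": [0.01, -0.15, 0], "angular": [0, 0, 0], "gripper": 0.0}

```text
time_s: 9.3
ee_pos: [0.5797, 0.0223, 0.0219]
tcp_rot: [-3.142, 0.0, 0.052]
ft_force: [-0.4, 3.4, -0.5]
gripper_width: 0.0258
```

Tap 5 is done (47 mm total), no tab yet. Next: tap 6, in monitored pieces.

Request:
arm_command:
  series:
    - {"offset": [-0.05, 0.9, 0], "angular": [0, 0, 0], "gripper": 0.0}
    - {"offset": [-0.05, 0.9, 0], "angular": [0, 0, 0], "gripper": 0.0}
    - {"offset": [-0.02, 0.4, 0], "angular": [0, 0, 0], "gripper": 0.0}
    - {"offset": [0, 0.05, 0], "angular": [0, 0, 0], "gripper": 0.0}
    - {"offset": [0.01, -0.15, 0], "angular": [0, 0, 0], "gripper": 0.0}
    - {"offset": [0.02, -0.3, 0], "angular": [0, 0, 0], "gripper": 0.0}

```text
time_s: 10.05
ee_pos: [0.58, 0.0193, 0.0219]
tcp_rot: [-3.141, 0.0, 0.052]
ft_force: [-0.8, 3.2, -0.8]
gripper_width: 0.0255
```

Request:
arm_command:
  series:
    - {"offset": [0.01, -0.15, 0], "angular": [0, 0, 0], "gripper": 0.0}

```text
time_s: 10.18
ee_pos: [0.58, 0.0178, 0.0219]
tcp_rot: [-3.141, 0.0, 0.052]
ft_force: [-0.7, 2.9, 0.2]
gripper_width: 0.0258
```

Request:
arm_command:
  series:
    - {"offset": [0.01, -0.15, 0], "angular": [0, 0, 0], "gripper": 0.0}

```text
time_s: 10.3
ee_pos: [0.5801, 0.0164, 0.0219]
tcp_rot: [-3.142, 0.0, 0.052]
ft_force: [-0.3, 2.6, 0.3]
gripper_width: 0.0255
```

Request:
arm_command:
  series:
    - {"offset": [0.01, -0.15, 0], "angular": [0, 0, 0], "gripper": 0.0}

```text
time_s: 10.42
ee_pos: [0.5803, 0.0148, 0.0219]
tcp_rot: [-3.142, 0.0, 0.052]
ft_force: [-0.9, 2.7, 1.0]
gripper_width: 0.026
```

Request:
arm_command:
  series:
    - {"offset": [0.01, -0.15, 0], "angular": [0, 0, 0], "gripper": 0.0}

```text
time_s: 10.55
ee_pos: [0.5804, 0.0133, 0.0219]
tcp_rot: [-3.142, 0.0, 0.052]
ft_force: [-1.1, 3.1, 0.1]
gripper_width: 0.0256
```

Request:
arm_command:
  series:
    - {"offset": [-0.05, 0.9, 0], "angular": [0, 0, 0], "gripper": 0.0}
    - {"offset": [-0.05, 0.9, 0], "angular": [0, 0, 0], "gripper": 0.0}
    - {"offset": [-0.02, 0.4, 0], "angular": [0, 0, 0], "gripper": 0.0}
    - {"offset": [0, 0.05, 0], "angular": [0, 0, 0], "gripper": 0.0}
    - {"offset": [0.01, -0.15, 0], "angular": [0, 0, 0], "gripper": 0.0}
    - {"offset": [0.02, -0.3, 0], "angular": [0, 0, 0], "gripper": 0.0}

```text
time_s: 11.3
ee_pos: [0.5805, 0.0103, 0.0219]
tcp_rot: [-3.141, 0.0, 0.052]
ft_force: [-0.3, 2.7, -0.1]
gripper_width: 0.0256
```

Request:
arm_command:
  series:
    - {"offset": [0.01, -0.15, 0], "angular": [0, 0, 0], "gripper": 0.0}

```text
time_s: 11.42
ee_pos: [0.5806, 0.0088, 0.0219]
tcp_rot: [-3.141, 0.0, 0.052]
ft_force: [-0.0, 3.2, 0.2]
gripper_width: 0.0258
```

Request:
arm_command:
  series:
    - {"offset": [0.01, -0.15, 0], "angular": [0, 0, 0], "gripper": 0.0}

```text
time_s: 11.55
ee_pos: [0.5807, 0.0073, 0.0219]
tcp_rot: [-3.142, 0.0, 0.052]
ft_force: [0.4, 4.0, -0.7]
gripper_width: 0.0258
```

Request:
arm_command:
  series:
    - {"offset": [0.01, -0.15, 0], "angular": [0, 0, 0], "gripper": 0.0}

```text
time_s: 11.68
ee_pos: [0.5809, 0.0058, 0.0219]
tcp_rot: [-3.142, 0.0, 0.052]
ft_force: [-0.3, 3.4, 0.1]
gripper_width: 0.0259
```

Request:
arm_command:
  series:
    - {"offset": [0.01, -0.15, 0], "angular": [0, 0, 0], "gripper": 0.0}

```text
time_s: 11.8
ee_pos: [0.581, 0.0043, 0.0219]
tcp_rot: [-3.142, -0.0, 0.052]
ft_force: [0.0, 3.0, 0.2]
gripper_width: 0.0259
```

Request:
arm_command:
  series:
    - {"offset": [-0.05, 0.9, 0], "angular": [0, 0, 0], "gripper": 0.0}
    - {"offset": [-0.05, 0.9, 0], "angular": [0, 0, 0], "gripper": 0.0}
    - {"offset": [-0.02, 0.4, 0], "angular": [0, 0, 0], "gripper": 0.0}
    - {"offset": [0, 0.05, 0], "angular": [0, 0, 0], "gripper": 0.0}
    - {"offset": [0.01, -0.15, 0], "angular": [0, 0, 0], "gripper": 0.0}
    - {"offset": [0.02, -0.3, 0], "angular": [0, 0, 0], "gripper": 0.0}

```text
time_s: 12.55
ee_pos: [0.5811, 0.0014, 0.0219]
tcp_rot: [-3.141, 0.0, 0.052]
ft_force: [-0.7, 5.4, 0.4]
gripper_width: 0.0256
```

Request:
arm_command:
  series:
    - {"offset": [0.01, -0.15, 0], "angular": [0, 0, 0], "gripper": 0.0}

```text
time_s: 12.68
ee_pos: [0.5812, 0.0, 0.0219]
tcp_rot: [-3.141, 0.0, 0.052]
ft_force: [-0.6, 6.4, 0.1]
gripper_width: 0.026
```

The tab is found: force rose from about 3 N to 6.4 N. I'll add a small push, then hold.

Request:
arm_command:
  series:
    - {"offset": [0, -0.08, 0], "angular": [0, 0, 0], "gripper": 0.0}

```text
time_s: 12.8
ee_pos: [0.5812, -0.0007, 0.0219]
tcp_rot: [-3.141, 0.0, 0.052]
ft_force: [0.2, 7.1, 0.6]
gripper_width: 0.0258
```

Request:
arm_command:
  series:
    - {"offset": [0, 0, 0], "angular": [0, 0, 0], "gripper": 0.0}

```text
time_s: 12.92
ee_pos: [0.5812, -0.0008, 0.0219]
tcp_rot: [-3.141, 0.0, 0.052]
ft_force: [-0.5, 4.4, -0.3]
gripper_width: 0.0255
```

Tab load is about 4 N at peak. Drawing the comb straight back and laying it down.

Request:
arm_command:
  series:
    - {"offset": [-0.05, 1, 0], "angular": [0, 0, 0], "gripper": 0.0}
    - {"offset": [-0.15, 3, 0], "angular": [0, 0, 0], "gripper": 0.0}
    - {"offset": [-0.35, 7, 0], "angular": [0, 0, 0], "gripper": 0.0}
    - {"offset": [-0.6, 12, 0], "angular": [0, 0, 0], "gripper": 0.0}
    - {"offset": [-0.85, 17, 0], "angular": [0, 0, 0], "gripper": 0.0}
    - {"offset": [-2, 22, 0], "angular": [0, 0, 0], "gripper": 0.0}
    - {"offset": [-2, 28, 0], "angular": [0, 0, 0], "gripper": 0.0}
    - {"offset": [-2, 29, -0.9], "angular": [0, 0, 0], "gripper": 0.0}
    - {"offset": [-2, 29, -1.5], "angular": [0, 0, 0], "gripper": 0.0}
    - {"offset": [-2, 29, -1.75], "angular": [0, 0, 0], "gripper": 0.0}

```text
time_s: 14.18
ee_pos: [0.5604, 0.2884, 0.0041]
tcp_rot: [3.141, 0.002, 0.051]
ft_force: [-16.7, 2.9, 35.2]
gripper_width: 0.0258
```

Request:
arm_command:
  series:
    - {"offset": [0, 0, 0], "angular": [0, 0, 0], "gripper": 0.0}
    - {"offset": [0, 0, 0], "angular": [0, 0, 0], "gripper": 0.0}

```text
time_s: 14.42
ee_pos: [0.5613, 0.2881, 0.0044]
tcp_rot: [3.141, 0.0, 0.051]
ft_force: [-0.1, -0.1, -1.2]
gripper_width: 0.0262
```

Request:
arm_command:
  series:
    - {"offset": [0, 0, 0], "angular": [0, 0, 0], "gripper": 0.6}
    - {"offset": [0, 0, 0], "angular": [0, 0, 0], "gripper": 0.6}
    - {"offset": [0, 0, 0], "angular": [0, 0, 0], "gripper": 0.6}
    - {"offset": [0, 0, 0], "angular": [0, 0, 0], "gripper": 0.6}
    - {"offset": [0, 0, 3], "angular": [0, 0, 0], "gripper": 0.6}
    - {"offset": [0, 3, 8], "angular": [0, 0, 0], "gripper": 0.6}
    - {"offset": [-5, 7, 14], "angular": [0, 0, 0], "gripper": 0.6}
    - {"offset": [-10, 12, 18], "angular": [0, 0, 0], "gripper": 0.6}
    - {"offset": [-15, 17, 20], "angular": [0, 0, 0], "gripper": 0.6}
    - {"offset": [-20, 21, 20], "angular": [0, 0, 0], "gripper": 0.6}

```text
time_s: 15.68
ee_pos: [0.3992, 0.4666, 0.1972]
tcp_rot: [-3.14, -0.002, 0.052]
ft_force: [1.3, 0.9, 0.5]
gripper_width: 0.0547
```

Run:
```python
from h import *
a=optics.grab_frame("top")["image"]; b=optics.grab_frame("side")["image"]
s=arm.sense(); print(s["time_s"],s["ee_pos"],s["ft_force"],s["gripper_width"])
cv2.imwrite("pics/v4.png",np.vstack([a[140:320,150:490].repeat(2,0).repeat(2,1)[:, :640][:340],cv2.resize(b[180:370,200:460],(640,468),interpolation=cv2.INTER_CUBIC)[:260]]))
```

```text
15.775 [0.39695382 0.4683448  0.1969293 ] [ 0.79641852 -1.35413158 -0.07217718] 0.05459964045476932
```

View pics/v4.png

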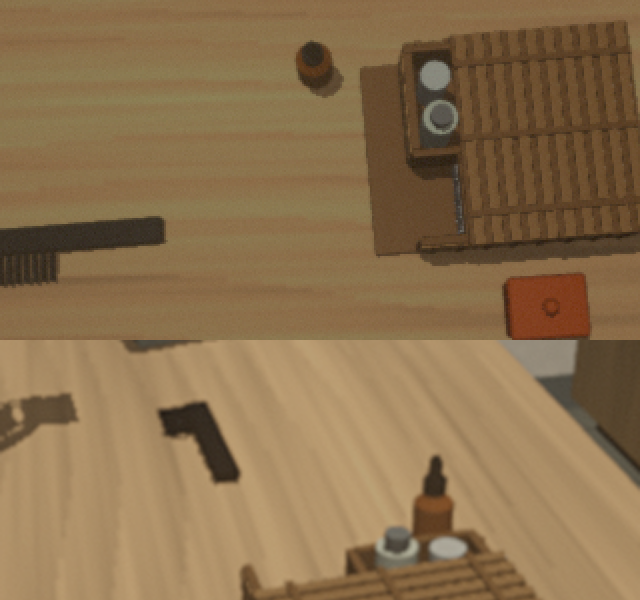

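The comb lies flat, with its butt at (163,231). The bottle (314,64) and box (550,306) have not moved, and the flap is shut. The cage's near end shows deep in the bay at (457,165)–(463,232).

Run:
```python
from h import *
f=optics.grab_frame("top"); p=np.array([.5873,-.1317,-1.5187])
for u in ((456,165),(462,232)):
    w=unproj(f,(150+u[0]/2,140+u[1]/2),.042); d=w[:2]-p[:2]; print(np.cos(p[2])*d[0]+np.sin(p[2])*d[1])
arm.close_job(); print(arm.sense()["time_s"])
```

```text
-0.046382446300013765
-0.04669685634699862
the job is handed in; nothing more can be done
the job is handed in; nothing more can be done
```

I nudged the soap cage into its bay with the butt of the comb, in eight taps of about 5 to 10 mm. I drew the comb back about 9 mm between taps, and the job is handed in after about 16 s of robot time.

- **Seating:** Sliding the cage took about 3 N. On the last tap the force climbed steadily to 7.1 N, so the tab carried about 4 N, inside the 2–6 N band and well under 14 N. I did not touch the cage again after drawing back, so what the tab holds now is not measured directly.
- **Position:** The last picture puts the cage's near end at caddy x of about −46.5 mm. The arm's travel predicted about −47.5 mm, so there was no visible spring-back.
- **Comb:** It lies flat on the counter, well clear of the caddy. When I set it down the wrist force showed a brief 35 N as the comb met the counter, and it settled to about zero. That is more than I wanted, though below the limits.
- **Rest of the scene:** In the last picture the flap is shut, and the dropper bottle and ceramic box look to be where they started.

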